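# Make up the pipette-tip stack on the carrier

### The job

Make up the stack for the next run on the grey metal carrier, in this order: stand the blue box base in the carrier's recess, seat the tip grid fully down in the base, put the lid squarely over the tips so that it stands on the grid's plate, and last set the small tube rack level on top of the lid, centred and with its long side along the lid's. Keep the grid and the rack upright all the way, leave the brown jar, the white pot and the marker where they are, and let go of everything.

Things in the scene. Friction and masses are not known exactly. Their poses are not given: they have to be found in the camera images.
- tipbase_center (a point): loose: the base of a pipette-tip box, a plain blue open-topped box, 80 long x 52 wide x 50 mm high, walls and floor 3 mm, empty (hollow 74 x 46 mm, 47 deep). Point: its centre, 25 mm above its underside; x along its length, z up.
- tipgrid_plate (a point): loose: the tip grid, a tan plate 88 x 60 x 6 mm with 28 pipette tips through it. Tips: one solid block 64 x 37 under the plate, narrowing to 56 x 29 at the points 36 mm below, on which it stands; hubs rise 9 mm over 61 x 34. Point: centre of the plate, 39 mm above the points; grasp here by the long edges. Seated, the plate lies on the base's rim, 4 mm proud all round; x along its length, z up.
- tiplid_center (a point): loose: the milky see-through lid, a plain box open underneath, 81 long x 54 wide x 30 mm high, walls 2.5 mm, top 3 mm, lying open side down. Inside it is 76 x 49 mm and 27 deep. In place, its lower edge stands on the grid's plate all round the tip hubs. Point: its centre, 15 mm above its lower edge; x along its length, z up.
- tuberack_center (a point): loose: the small tube rack, a solid blue block 76 long x 48 wide x 26 mm high with rows of dark holes in its top, and a row of four white-capped tubes, fixed in it, across each of its two ends, standing 11 mm above the block. Point: the centre of the block, 13 mm above its underside; x along its length, z up.
- carrier: fixed: the carrier, a flat dark grey metal plate 104 long x 76 wide x 4 mm, with a lip 4 wide that rises 3 mm above it around a recess 96 x 68 mm, where the base stands. Origin: centre of its underside on the table; the recess floor is 4 mm above it; x along its length, z up.
- jar_center (a point): bystander: a brown glass jar with a white cap, 54 mm in diameter, 75 mm high. Point: its centre, 37 mm up.
- pot_center (a point): bystander: a small white screw-cap pot, 30 mm in diameter, 45 mm high. Point: its centre, 22 mm up.
- marker_center (a point): bystander: a white marker pen with a black cap, lying, 115 mm long along its x, 15 mm thick. Point: 7 mm above the table, near its middle.
There are look-alikes about, which are no part of the job. What is shaped like the part that bears tipbase_center but red is not meant. What is shaped like the part that bears tipgrid_plate but yellow is not meant.

How it is judged:
On the way, in this order (a step that is already met when the one before it is completed fails the run):
1. the blue box base stands in the recess of the carrier (z of tipbase_center in the frame of carrier between 0.0265 and 0.0305 m and horizontal distance between tipbase_center and carrier below 0.013 m and angle between the x axis of tipbase_center and the x axis of carrier, either way round below 0.3 rad and angle between tipbase_center's own z axis and vertical below 0.08 rad), for 0.2 s.
2. the tip grid is seated in the base (z of tipgrid_plate in the frame of tipbase_center between 0.026 and 0.03 m and horizontal distance between tipgrid_plate and tipbase_center below 0.01 m and angle between the x axis of tipgrid_plate and the x axis of tipbase_center, either way round below 0.2 rad and angle between tipgrid_plate's own z axis and vertical below 0.08 rad), for 0.2 s.
3. the lid stands on the plate of the grid, over the tips (z of tiplid_center in the frame of tipgrid_plate between 0.016 and 0.02 m and horizontal distance between tiplid_center and tipgrid_plate below 0.013 m and angle between the x axis of tiplid_center and the x axis of tipgrid_plate, either way round below 0.3 rad and angle between tiplid_center's own z axis and vertical below 0.08 rad), for 0.2 s.
4. the tube rack stands on the lid (z of tuberack_center in the frame of tiplid_center between 0.026 and 0.03 m and horizontal distance between tuberack_center and tiplid_center below 0.013 m and angle between the x axis of tuberack_center and the x axis of tiplid_center, either way round below 0.25 rad and angle between tuberack_center's own z axis and vertical below 0.08 rad), for 0.2 s.
At the end, for the whole second after the job is handed in: Base flat in the recess (centre within 13 mm, 0.3 rad); grid plate on the base rim (height within 2 mm, centre 10 mm, 0.2 rad); lid on the plate round the tips (2 mm, 13 mm, 0.3 rad); rack on the lid (2 mm, 13 mm, 0.25 rad); all level within 0.08 rad and at rest (all of step 1 and all of step 2 and all of step 3 and all of step 4 and linear speed of each of tipbase, tipgrid, tiplid, tuberack below 0.01 m/s); the robot touches nothing.
It fails at once if the brown jar is pushed more than 30 mm from its place or knocked over (distance of jar_center from where it was at the start of the episode above 0.03 m or angle between jar_center's own z axis and vertical above 0.5 rad).
It fails at once if the small white pot is pushed more than 30 mm from its place or knocked over (distance of pot_center from where it was at the start of the episode above 0.03 m or angle between pot_center's own z axis and vertical above 0.5 rad).
It fails at once if the marker pen is pushed more than 30 mm from its place or knocked over (distance of marker_center from where it was at the start of the episode above 0.03 m).
It fails at once if the tip grid or the tube rack is tipped by more than 0.5 rad (its tips or tubes would fall out) (angle between any of tipgrid_plate, tuberack_center's own z axis and vertical above 0.5 rad).
It also fails if it takes over 128 s, if anything falls off the work surface, if the arm or the gripper's body presses on something with over 40 N, if the wrist force passes 120 N, or if a joint passes its speed limit or range.

### The arm

A 6-joint arm with a two-finger parallel gripper is mounted at the origin on the work surface. World frame = base frame: x ahead of the robot, y to its left, z up, the work surface at z = 0. Lengths are in m, angles in rad, forces in N, time in s.
With the tool pointing down it reaches from about 0.3 to 0.775 m from the base axis. Payload 14.6 kg.
Tool frame: the origin (TCP) lies between the finger pads; the fingertips stand 25 mm ahead of it and the grasp point (between the pads) lies 6 mm ahead of it (arm.tip_reach is the distance from the TCP to the fingertips, in m); z points along the fingers, y is the line along which they close (so a half turn about z gives the same grasp; the last joint's range is limited). The gripper opens to 85 mm and grips with 20 to 120 N. Pads are 22 mm wide; open, the fingers measure 114 mm over their backs; the gripper's body (76 mm by 85 mm) begins 54 mm behind the grasp point. The pads swing forward as they close: fully open they stand 13 mm farther back than shut.
Start: joints at [-1.311, 0.3, 1.521, -0, 1.321, -0.067], TCP at [0.177, -0.521, 0.256] pointing down, gripper open.
Joint ranges: [-3.03, 3.03], [-0.79, 2.21], [0.23, 2.52], [-1.04, 4.18], [0, 3.07], [-2.55, 2.55]. Speed limits (rad/s): [2.22, 2.22, 2.57, 3.14, 3.14, 3.14].

### API

Orientations are given as a rotation vector (axis times angle).
In Python, from plant import arm gives the robot as it stands.
- The arm moves only by the shell command python3 -m pendant 'ROWS' [OPENING] [FORCE]. ROWS is text: rows parted by semicolons, each of 6 numbers parted by spaces: the shift along the tool's x, y, z in m, then the turn, a rotation vector about the tool's x, y, z in rad. In form: x y z wx wy wz; .... A call has 1 to 10 rows; each row is the pose to reach, as a shift and turn from the pose commanded when the call began, along the tool's axes at that moment; what a row does not reach only later rows make up. A row lasts 1/8 s, in which the tool goes at most 62.5 mm and 10.7 degrees, less where a joint would pass 70% of its speed; a pose out of reach is approached as far as the arm can. A call with a gripper value outside its range is refused whole. OPENING is the finger opening in m, from 0 to 0.0854, set as the call begins (- or left out, the last holds). The fingers move at their own pace and stop on an object; FORCE is the grip in N (left out, the last holds). Time passes only in rows, so rows that repeat a pose let the fingers close. It gives the time, the measured TCP pose, the force, the opening and the grip force at its end, in the units of the state.
- arm.observe(): the state, without advancing time (a new reading comes with each control period).
- arm.grab_frame(name): name is "scene" or "top" or "wrist"; returns (picture, depth): 400x640x3 uint8, red, green, blue; 400x640 float32, m along the optical axis (not along the pixel's ray), 0 where there is no reading.
- arm.get_calibration(name): a dict with "fx", "fy", "cx", "cy" (pixels), "extrinsics" (4x4, takes a point from world to camera coordinates). Camera axes: x right, y down, z forward; pixel columns grow to the right and rows downward; lengths in m; the calibration is good to about 2 mm. A picture is of the moment at which its call begins: read the wrist's pose just before it. get_calibration takes no time and is no camera call; for the wrist camera it gives the pose at the moment of the call.
- arm.sign_off(): hands the job in; it is judged then, once.
The state is a dict: "t": time; "joint_positions": joint angles; "qd": joint speeds; "tau": joint torques, N m; "tcp_pos": TCP position; "eef_rot": TCP orientation; "force": force on the tool from outside, world axes, zero at the start; "torque": the same for the moment, N m; "gripper_width": finger opening in m; "gripper_force": force on a finger pad.
Only numpy, scipy, OpenCV 4.12 (cv2) and the standard library are available. Lean on these libraries where they do the work, as an engineer would, in place of code of your own. Each camera call takes 0.05 s, during which the arm holds its last target. There are 200 camera calls.

## Working session

There is one attempt and no reset: what is moved stays moved. The work goes in short steps, Python scripts to look and compute and a shell command to move; the robot and the scene stay as the last step left them, time stands still between calls to the robot, and variables do not carry over. Pictures are saved under pics/ and viewed, at most 14 in all, crops included, and the job is handed in when it is done.

```bash
ls; mkdir -p pics; python3 - <<'E'
from plant import arm
import cv2,numpy as np
for n in ["top","scene"]:
    p,d=arm.grab_frame(n); cv2.imwrite(f"pics/{n}0.png",p[:,:,::-1]); np.savez(f"{n}0.npz",p=p,d=d)
    c=arm.get_calibration(n); print(n,{k:np.round(v,3).tolist() for k,v in c.items()})
s=arm.observe(); print(s["tcp_pos"],s["eef_rot"],s["t"],arm.tip_reach)
E
```

```text
pics
top {'fx': 440.348, 'fy': 440.348, 'cx': 317.934, 'cy': 196.736, 'extrinsics': [[0.023, -0.999, 0.028, 0.023], [-0.987, -0.028, -0.158, 0.562], [0.159, -0.024, -0.987, 1.046], [0.0, 0.0, 0.0, 1.0]]}
scene {'fx': 507.11, 'fy': 507.11, 'cx': 318.147, 'cy': 193.27, 'extrinsics': [[0.786, 0.619, 0.013, -0.462], [0.396, -0.487, -0.778, -0.145], [-0.475, 0.617, -0.628, 1.281], [0.0, 0.0, 0.0, 1.0]]}
[ 0.17648927 -0.52070982  0.25577013] [-3.09870855e+00 -5.10833135e-01  1.39790388e-04] 0.1 0.025
```

View pics/top0.png

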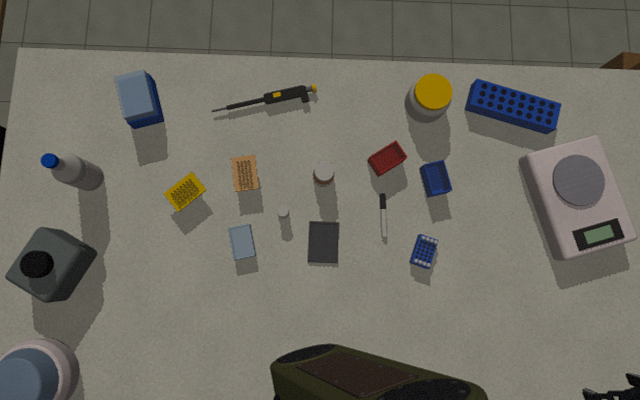

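View pics/scene0.png

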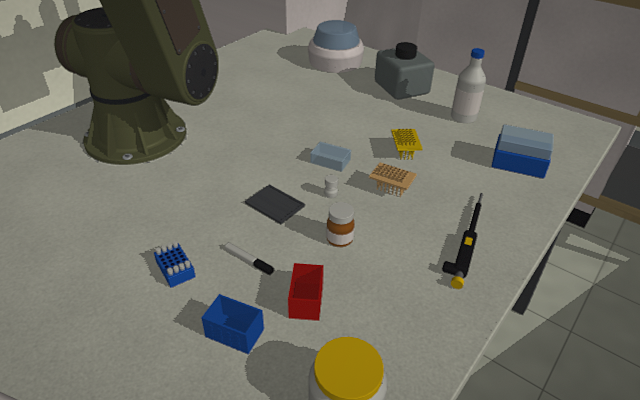

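The top view shows the blue base (436,178), red look-alike (387,158), carrier (323,242), tan grid (245,173), lid (242,242), rack (424,251), jar (323,173), pot (284,212) and marker (383,215).

```bash
cat > h.py <<'E'
from plant import arm
import cv2,numpy as np
from scipy.spatial.transform import Rotation as R
def cloud(d,c):
    v,u=np.indices(d.shape); E=np.array(c["extrinsics"])
    P=np.stack([(u-c["cx"])*d/c["fx"],(v-c["cy"])*d/c["fy"],d],-1)
    W=(P-E[:3,3])@E[:3,:3]; W[d<=0]=np.nan
    return W
def rect(xy):
    """centre, long, short, yaw of long side, of trimmed points"""
    (c,s,a)=cv2.minAreaRect(xy.astype(np.float32)*1000)
    if s[0]<s[1]: s=s[::-1]; a+=90
    a=(a+90)%180-90
    return np.round(np.array(c)/1000,4),np.round(s,1),round(np.deg2rad(a),3)
def find(W,mask,zlo,zhi):
    m=mask&(W[...,2]>zlo)&(W[...,2]<zhi)
    n,l,st,_=cv2.connectedComponentsWithStats(m.astype(np.uint8))
    if n<2: return None
    k=1+np.argmax(st[1:,4]); m=l==k
    return rect(W[m][:,:2]),int(m.sum()),np.round(np.median(W[m][:,2]),4)
def roi(shape,u,v,r):
    m=np.zeros(shape,bool); m[max(0,v-r):v+r,max(0,u-r):u+r]=1; return m
def tool(target_xy_z,yaw):
    """shift along tool axes + turn about tool z, to bring TCP to target, tool y at world yaw (mod pi)"""
    s=arm.observe(); Rm=R.from_rotvec(s["eef_rot"]).as_matrix()
    d=Rm.T@(np.array(target_xy_z)-s["tcp_pos"])
    y=np.arctan2(Rm[1,1],Rm[0,1]); w=-((yaw-y+np.pi/2)%np.pi-np.pi/2)
    print("shift",np.round(d,4),"wz",round(w,3),"or",round(w-np.sign(w)*np.pi,3),"tilt",np.round(Rm[:,2],3),"q6",round(s["joint_positions"][5],3),"F",np.round(s["force"],1),"grip",round(s["gripper_width"],4))
E
python3 - <<'E'
from h import *
z=np.load("top0.npz"); c=arm.get_calibration("top"); W=cloud(z["d"],c)
for n,u,v,r,lo,hi in [("base",436,178,24,.04,.06),("carrier",323,242,26,.003,.015),("grid",245,173,24,.03,.06),("lid",242,242,24,.02,.045),("rack",424,251,24,.018,.032),("jar",323,173,16,.06,.09),("pot",284,212,10,.03,.06),("marker",383,215,26,.005,.03)]:
    print(n,find(W,roi(z["d"].shape,u,v,r),lo,hi), np.round(W[v,u],3))
tool([.5,0,.25],0)
print(arm.get_calibration("wrist"))
E
```

```text
base ((array([ 0.6199, -0.2593]), array([80.8, 55. ]), np.float64(0.253)), 218, np.float64(0.048)) [ 0.625 -0.269  0.005]
carrier ((array([0.4544, 0.0239]), array([105.8,  81.2]), np.float64(0.018)), 855, np.float64(0.0051)) [0.452 0.021 0.004]
grid ((array([0.6174, 0.2236]), array([89.6, 60.3]), np.float64(0.16)), 845, np.float64(0.043)) [0.615 0.22  0.047]
lid ((array([0.4477, 0.2253]), array([81. , 54.4]), np.float64(0.228)), 740, np.float64(0.0297)) [0.445 0.222 0.028]
rack ((array([ 0.4351, -0.2295]), array([76.2, 49.3]), np.float64(-0.32)), 514, np.float64(0.0255)) [ 0.435 -0.229  0.027]
jar ((array([0.6207, 0.0266]), array([46.7, 46.4]), np.float64(0.746)), 313, np.float64(0.0746)) [0.615 0.028 0.074]
pot ((array([0.5242, 0.1252]), array([27.5, 24.7]), np.float64(0.031)), 106, np.float64(0.0449)) [0.52  0.12  0.045]
marker ((array([ 0.5242, -0.1286]), array([113.4,  15.5]), np.float64(0.035)), 262, np.float64(0.0128)) [ 0.524 -0.13   0.012]
shift [ 0.4735 -0.3893  0.0062] wz -1.244 or 1.898 tilt [-0.     0.001 -1.   ] q6 -0.067 F [ 0.4 -0.3  0.2] grip 0.0855
{'fx': 308.88289692725095, 'fy': 308.88289692725095, 'cx': 324.9806023887171, 'cy': 196.13931408288096, 'extrinsics': array([[ 3.21274219e-01, -9.46985839e-01, -8.35408415e-04,
        -5.48125226e-01],
       [-9.08274458e-01, -3.08390416e-01,  2.82724000e-01,
        -3.52422644e-02],
       [-2.67993256e-01, -9.00731521e-02, -9.59200939e-01,
         3.79175297e-01],
       [ 0.00000000e+00,  0.00000000e+00,  0.00000000e+00,
         1.00000000e+00]])}
```

```bash
python3 - <<'E'
from h import *
tool([.620,-.2593,.16],.253+np.pi/2)
E
```

```text
shift [ 0.5039 -0.1051  0.0959] wz 0.074 or -3.068 tilt [-0.     0.001 -1.   ] q6 -0.067 F [ 0.4 -0.3  0.2] grip 0.0855
```

```bash
python3 -m pendant '0.504 -0.105 0.05 0 0 0.074;0.504 -0.105 0.096 0 0 0.074;0.504 -0.105 0.096 0 0 0.074;0.504 -0.105 0.096 0 0 0.074;0.504 -0.105 0.096 0 0 0.074;0.504 -0.105 0.096 0 0 0.074;0.504 -0.105 0.096 0 0 0.074;0.504 -0.105 0.096 0 0 0.074;0.504 -0.105 0.096 0 0 0.074;0.504 -0.105 0.096 0 0 0.074' 0.085 60; python3 -m pendant '0 0 0 0 0 0;0 0 0 0 0 0'
cat > look.py <<'E'
import sys; from h import *
name=sys.argv[1]; lo,hi=map(float,sys.argv[2:4]); x,y,r=map(float,sys.argv[4:7])
c=arm.get_calibration("wrist"); p,d=arm.grab_frame("wrist"); cv2.imwrite(f"pics/{name}.png",p[:,:,::-1])
W=cloud(d,c); m=np.hypot(W[...,0]-x,W[...,1]-y)<r
print(find(W,m,lo,hi))
E
python3 look.py w1 .04 .055 .62 -.259 .07
python3 -c "
from h import *
tool([.620,-.2593,.045],.253+np.pi/2)"
```

```text
t: 1.35
tcp_pos: [0.6208, -0.2583, 0.1589]
eef_rot: [-3.115, -0.399, 0.002]
force: [0.4, -0.6, -0.4]
gripper_width: 0.085
gripper_force: 0.0
t: 1.6
tcp_pos: [0.6195, -0.2605, 0.1608]
eef_rot: [3.116, 0.394, 0.001]
force: [-0.0, 0.3, 0.4]
gripper_width: 0.0847
gripper_force: 0.0
((array([ 0.6193, -0.2587]), array([80.6, 52.1]), np.float64(0.256)), 1840, np.float64(0.0494))
shift [ 0.0006 -0.0011  0.1158] wz -0.001 or 3.14 tilt [ 0. -0. -1.] q6 0.867 F [-0.2  0.3 -0.3] grip 0.0848
```

View pics/w1.png

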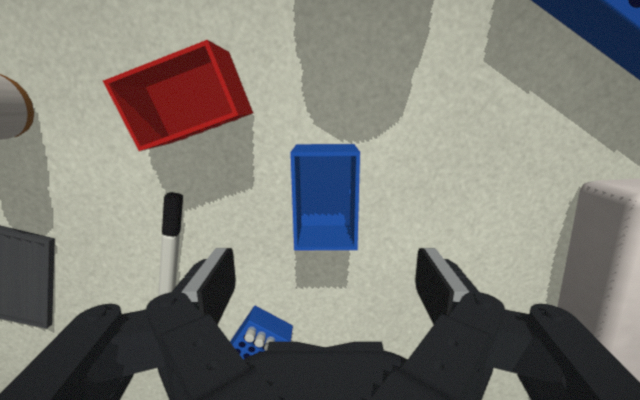

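The blue base (327,197) lies squarely between the open fingers (at columns 225 and 425), and the wrist estimate agrees with the top view. I descend and grip.

```bash
python3 -m pendant '0 -0.001 0.05 0 0 0;0 -0.001 0.09 0 0 0;0 -0.001 0.116 0 0 0;0 -0.001 0.116 0 0 0;0 -0.001 0.116 0 0 0'; python3 -m pendant '0 0 0 0 0 0;0 0 0 0 0 0;0 0 0 0 0 0;0 0 0 0 0 0;0 0 0 0 0 0;0 0 0 0 0 0' 0.04 50; python3 -m pendant '0 0 -0.03 0 0 0;0 0 -0.07 0 0 0;0 0 -0.1 0 0 0;0 0 -0.1 0 0 0;0 0 -0.1 0 0 0'
python3 look.py w2 .14 .165 .62 -.259 .09
python3 -c "
from h import *
tool([.4544,.0239,.145],.018+np.pi/2)"
```

```text
t: 2.28
tcp_pos: [0.6204, -0.2593, 0.046]
eef_rot: [3.115, 0.395, 0.003]
force: [0.7, 0.0, 0.7]
gripper_width: 0.0848
gripper_force: 0.0
t: 3.02
tcp_pos: [0.6204, -0.2589, 0.0455]
eef_rot: [3.116, 0.396, 0.002]
force: [-0.2, 0.2, 6.1]
gripper_width: 0.0515
gripper_force: 53.5
t: 3.65
tcp_pos: [0.6195, -0.2585, 0.1431]
eef_rot: [-3.116, -0.396, 0.002]
force: [0.3, -0.3, -0.4]
gripper_width: 0.0513
gripper_force: 52.6
((array([ 0.6229, -0.2559]), array([79.1, 71.8]), np.float64(-1.309)), 7018, np.float64(0.1474))
shift [-0.0891 -0.3146 -0.0017] wz 0.235 or -2.907 tilt [-0.002  0.001 -1.   ] q6 0.868 F [-0.3 -0.9 -1. ] grip 0.0512
```

```bash
python3 -m pendant '-0.089 -0.314 0 0 0 0.235;-0.089 -0.314 0 0 0 0.235;-0.089 -0.314 0 0 0 0.235;-0.089 -0.314 0 0 0 0.235;-0.089 -0.314 0 0 0 0.235;-0.089 -0.314 0 0 0 0.235;-0.089 -0.314 0 0 0 0.235;-0.089 -0.314 0 0 0 0.235'
python3 look.py w3 .002 .01 .454 .024 .08
python3 -c "
from h import *
tool([.4552,.0239,.05],.018+np.pi/2)"
```

```text
t: 4.7
tcp_pos: [0.4558, 0.0222, 0.144]
eef_rot: [3.141, 0.027, -0.0]
force: [-0.1, -0.2, -1.2]
gripper_width: 0.051
gripper_force: 52.7
((array([0.4892, 0.0231]), array([76.2, 30.6]), np.float64(1.554)), 3273, np.float64(0.0042))
shift [-0.0005 -0.0018  0.094 ] wz -0.001 or 3.14 tilt [-0. -0. -1.] q6 1.523 F [ 0.5 -0.9 -0.9] grip 0.0508
```

View pics/w3.png

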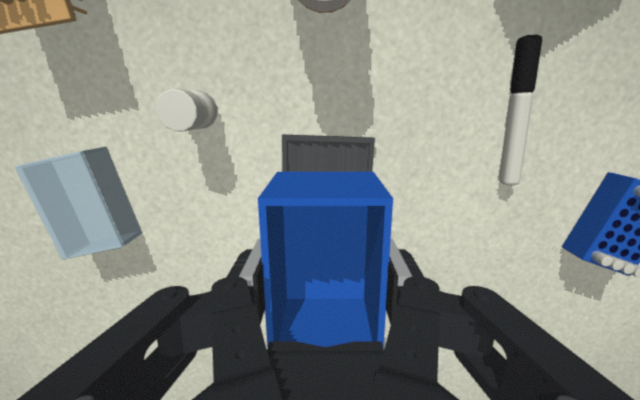

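The base is held level over the carrier, whose far edge shows at rows 135–172, columns 283–375. I lower and release it.

```bash
python3 -m pendant '0 -0.001 0.04 0 0 0;0 -0.001 0.07 0 0 0;0 -0.001 0.085 0 0 0;0 -0.001 0.094 0 0 0;0 -0.001 0.094 0 0 0;0 -0.001 0.094 0 0 0'; python3 -m pendant '0 0 0 0 0 0;0 0 0 0 0 0;0 0 0 0 0 0;0 0 0 0 0 0' 0.085; python3 -m pendant '0 0 -0.06 0 0 0;0 0 -0.12 0 0 0;0 0 -0.15 0 0 0;0 0 -0.15 0 0 0;0 0 -0.15 0 0 0'
python3 look.py w4 .045 .06 .4544 .024 .08
python3 -c "
from h import *
tool([.6174,.2236,.14],.16+np.pi/2)"
```

```text
t: 5.5
tcp_pos: [0.4556, 0.024, 0.0508]
eef_rot: [3.141, 0.028, 0.002]
force: [0.4, -0.5, -1.1]
gripper_width: 0.0511
gripper_force: 52.7
t: 6.0
tcp_pos: [0.4552, 0.0241, 0.0503]
eef_rot: [3.141, 0.028, 0.0]
force: [-0.3, -0.4, 0.9]
gripper_width: 0.0848
gripper_force: 0.0
t: 6.62
tcp_pos: [0.4548, 0.0241, 0.1994]
eef_rot: [-3.141, -0.028, 0.002]
force: [0.2, 0.1, 0.9]
gripper_width: 0.0846
gripper_force: 0.0
((array([0.4543, 0.0263]), array([80.5, 52.1]), np.float64(0.02)), 1338, np.float64(0.0535))
shift [ 0.1663 -0.1966  0.0589] wz -0.142 or 2.999 tilt [-0.002  0.    -1.   ] q6 1.525 F [ 0.  -0.7 -0.3] grip 0.085
```

```bash
python3 -m pendant '0.166 -0.197 0.04 0 0 -0.142;0.166 -0.197 0.04 0 0 -0.142;0.166 -0.197 0.04 0 0 -0.142;0.166 -0.197 0.04 0 0 -0.142;0.166 -0.197 0.04 0 0 -0.142;0.166 -0.197 0.04 0 0 -0.142;0.166 -0.197 0.04 0 0 -0.142;0.166 -0.197 0.04 0 0 -0.142'
python3 look.py w5 .035 .06 .6174 .2236 .08
python3 -c "
from h import *
tool([.6174,.2236,.035],.16+np.pi/2)"
```

```text
t: 7.68
tcp_pos: [0.6175, 0.2231, 0.161]
eef_rot: [-3.132, -0.249, -0.001]
force: [-0.6, -0.9, 0.5]
gripper_width: 0.0853
gripper_force: 0.0
((array([0.617 , 0.2247]), array([87.9, 60.1]), np.float64(0.165)), 7834, np.float64(0.0423))
shift [-0.0002 -0.0004  0.126 ] wz -0.001 or 3.14 tilt [ 0.001  0.    -1.   ] q6 1.703 F [ 0.2 -0.1  0.5] grip 0.0849
```

View pics/w5.png

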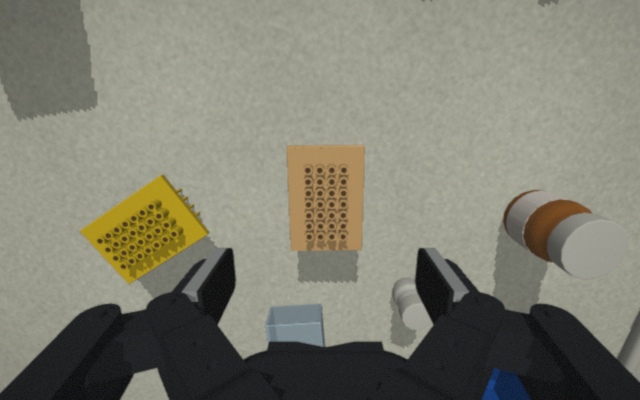

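The tan grid (326,197) is centred between the fingers and clear of the yellow one (145,230). I descend to the plate and grip.

```bash
python3 -m pendant '0 -0.001 0.05 0 0 0;0 -0.001 0.09 0 0 0;0 -0.001 0.118 0 0 0;0 -0.001 0.118 0 0 0;0 -0.001 0.118 0 0 0'; python3 -m pendant '0 0 0 0 0 0;0 0 0 0 0 0;0 0 0 0 0 0;0 0 0 0 0 0;0 0 0 0 0 0' 0.05 50; python3 -m pendant '0 0 -0.02 0 0 0;0 0 -0.06 0 0 0;0 0 -0.11 0 0 0;0 0 -0.12 0 0 0;0 0 -0.12 0 0 0'
python3 look.py w6 .145 .185 .617 .2236 .08
python3 -c "
from h import *
tool([.4543,.0263,.16],.018+np.pi/2)"
```

```text
t: 8.35
tcp_pos: [0.6182, 0.225, 0.0441]
eef_rot: [-3.131, -0.25, -0.003]
force: [-0.2, 0.1, -0.0]
gripper_width: 0.0848
gripper_force: 0.0
t: 8.98
tcp_pos: [0.6182, 0.2252, 0.0441]
eef_rot: [-3.131, -0.251, -0.004]
force: [-1.4, -1.0, 7.2]
gripper_width: 0.0586
gripper_force: 54.0
t: 9.6
tcp_pos: [0.6176, 0.225, 0.1634]
eef_rot: [-3.131, -0.251, -0.002]
force: [-0.2, -0.2, -0.9]
gripper_width: 0.0584
gripper_force: 54.0
((array([0.6195, 0.2271]), array([86.5, 82.8]), np.float64(-1.392)), 25576, np.float64(0.1617))
shift [-0.1924  0.1701  0.0021] wz 0.142 or -3.0 tilt [-0.001 -0.    -1.   ] q6 1.705 F [ 0.3  0.3 -1.2] grip 0.0586
```

View pics/w6.png

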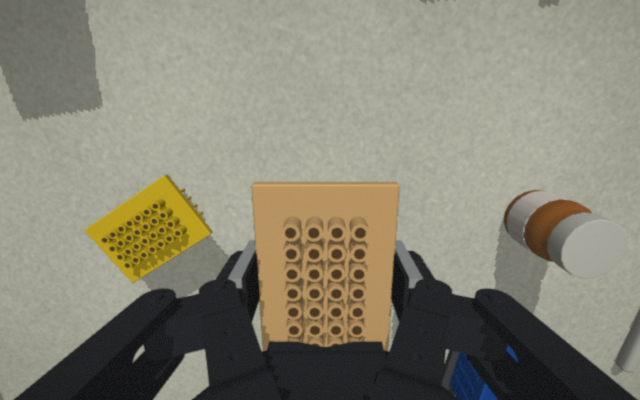

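The grid is held level (plate at columns 252–398, rows 183–350). Next I move it over the base.

```bash
python3 -m pendant '-0.191 0.170 0 0 0 0.142;-0.191 0.170 0 0 0 0.142;-0.191 0.170 0 0 0 0.142;-0.191 0.170 0 0 0 0.142;-0.191 0.170 0 0 0 0.142;-0.191 0.170 0 0 0 0.142;-0.191 0.170 0 0 0 0.142'; python3 -m pendant '0 0 0 0 0 0;0 0 0 0 0 0'
python3 look.py w7 .045 .06 .4544 .024 .08
python3 -c "
from h import *
tool([.4555,.0263,.063],.018+np.pi/2)"
```

```text
t: 10.52
tcp_pos: [0.4565, 0.0275, 0.1619]
eef_rot: [-3.141, -0.029, 0.001]
force: [-0.2, 0.4, -1.1]
gripper_width: 0.0585
gripper_force: 54.0
t: 10.78
tcp_pos: [0.4562, 0.0272, 0.1621]
eef_rot: [-3.141, -0.029, 0.001]
force: [0.0, 0.3, -0.3]
gripper_width: 0.0587
gripper_force: 54.0
((array([0.4836, 0.0268]), array([52.1, 22.1]), np.float64(-1.56)), 645, np.float64(0.0536))
shift [-0.0006  0.0008  0.0991] wz 0.0 or -3.141 tilt [-0.  0. -1.] q6 1.532 F [-0.1  0.2 -0.3] grip 0.0585
```

```bash
python3 -m pendant '-0.0006 0.0006 0.04 0 0 0;-0.0006 0.0006 0.06 0 0 0;-0.0006 0.0006 0.075 0 0 0;-0.0006 0.0006 0.09 0 0 0;-0.0006 0.0006 0.099 0 0 0;-0.0006 0.0006 0.099 0 0 0;-0.0006 0.0006 0.099 0 0 0'; python3 -m pendant '0 0 0 0 0 0;0 0 0 0 0 0;0 0 0 0 0 0;0 0 0 0 0 0' 0.085; python3 -m pendant '0 0 -0.06 0 0 0;0 0 -0.12 0 0 0;0 0 -0.14 0 0 0;0 0 -0.14 0 0 0;0 0 -0.14 0 0 0'
python3 look.py w8 .055 .075 .4544 .026 .08
python3 -c "
from h import *
tool([.4477,.2253,.14],.228+np.pi/2)"
```

```text
t: 11.7
tcp_pos: [0.4556, 0.0261, 0.0637]
eef_rot: [-3.141, -0.028, -0.001]
force: [-0.2, 0.2, -0.4]
gripper_width: 0.0587
gripper_force: 54.0
t: 12.2
tcp_pos: [0.4554, 0.0261, 0.0633]
eef_rot: [3.141, 0.028, 0.0]
force: [-0.1, -0.2, 0.2]
gripper_width: 0.0846
gripper_force: 0.0
t: 12.82
tcp_pos: [0.455, 0.0262, 0.2021]
eef_rot: [-3.141, -0.028, 0.003]
force: [0.6, -0.2, 0.4]
gripper_width: 0.0848
gripper_force: 0.0
((array([0.4544, 0.0285]), array([87.4, 60.1]), np.float64(0.017)), 6628, np.float64(0.0602))
shift [-0.0036 -0.1992  0.062 ] wz -0.21 or 2.931 tilt [-0.002  0.    -1.   ] q6 1.53 F [-0.5  1.2  0.6] grip 0.0848
```

View pics/w8.png

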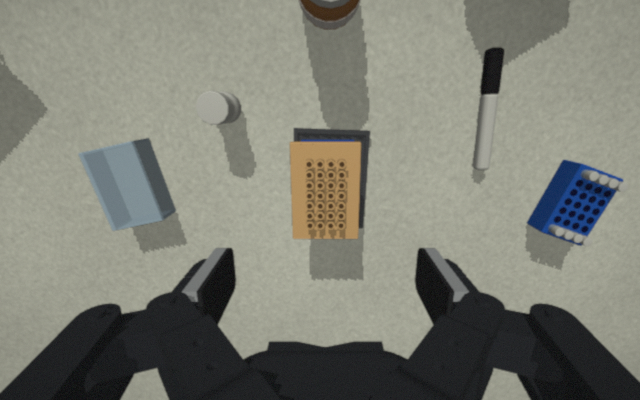

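The grid is seated: plate at (325,190) with its top at 60 mm, as expected. Now the lid.

```bash
python3 -m pendant '-0.004 -0.199 0.045 0 0 -0.21;-0.004 -0.199 0.045 0 0 -0.21;-0.004 -0.199 0.045 0 0 -0.21;-0.004 -0.199 0.045 0 0 -0.21;-0.004 -0.199 0.045 0 0 -0.21;-0.004 -0.199 0.045 0 0 -0.21;-0.004 -0.199 0.045 0 0 -0.21'
python3 look.py w9 .024 .04 .4477 .2253 .06
python3 -c "
from h import *
tool([.4477,.2253,.030],.228+np.pi/2)"
```

```text
t: 13.75
tcp_pos: [0.4482, 0.2239, 0.1585]
eef_rot: [-3.122, -0.354, -0.001]
force: [0.0, -0.7, -0.8]
gripper_width: 0.0851
gripper_force: 0.0
((array([0.4468, 0.2264]), array([81.2, 54.1]), np.float64(0.231)), 6061, np.float64(0.0298))
shift [-0.0002 -0.0013  0.1286] wz -0.002 or 3.14 tilt [ 0.  0. -1.] q6 1.735 F [ 1.1 -0.7  0.4] grip 0.0846
```

View pics/w9.png

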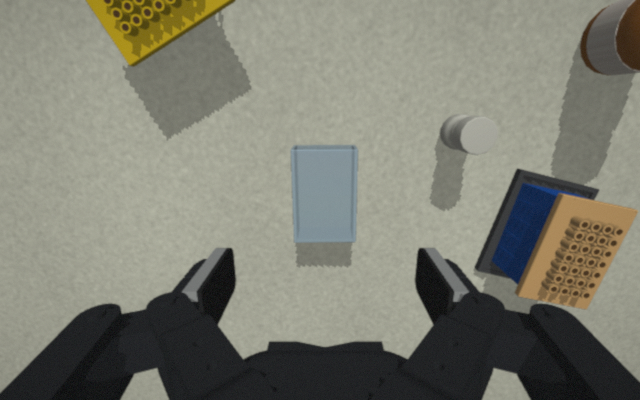

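The lid (325,193) is centred between the fingers. I descend with the fingertips kept about 6 mm above its lower edge and grip.

```bash
python3 -m pendant '0 -0.0015 0.05 0 0 0;0 -0.0015 0.1 0 0 0;0 -0.0015 0.1275 0 0 0;0 -0.0015 0.1275 0 0 0;0 -0.0015 0.1275 0 0 0'; python3 -m pendant '0 0 0 0 0 0;0 0 0 0 0 0;0 0 0 0 0 0;0 0 0 0 0 0;0 0 0 0 0 0' 0.045 40; python3 -m pendant '0 0 -0.02 0 0 0;0 0 -0.06 0 0 0;0 0 -0.11 0 0 0;0 0 -0.13 0 0 0;0 0 -0.13 0 0 0'
python3 look.py w10 .145 .185 .448 .225 .08
python3 -c "
from h import *
tool([.4555,.0265,.16],.018+np.pi/2)"
```

```text
t: 14.42
tcp_pos: [0.4483, 0.2265, 0.0321]
eef_rot: [-3.121, -0.356, -0.003]
force: [-1.0, -0.6, 0.3]
gripper_width: 0.085
gripper_force: 0.0
t: 15.05
tcp_pos: [0.448, 0.2267, 0.032]
eef_rot: [-3.121, -0.357, -0.002]
force: [-1.4, -1.7, 8.7]
gripper_width: 0.0532
gripper_force: 41.3
t: 15.68
tcp_pos: [0.448, 0.2267, 0.1623]
eef_rot: [-3.12, -0.357, -0.005]
force: [0.4, 0.2, -0.8]
gripper_width: 0.0534
gripper_force: 42.9
((array([0.4495, 0.2288]), array([81. , 75.9]), np.float64(-1.338)), 23008, np.float64(0.1602))
shift [-0.0374  0.1967  0.0008] wz 0.21 or -2.932 tilt [ 0.001  0.    -1.   ] q6 1.738 F [ 0.6  0.3 -0.8] grip 0.0536
```

View pics/w10.png

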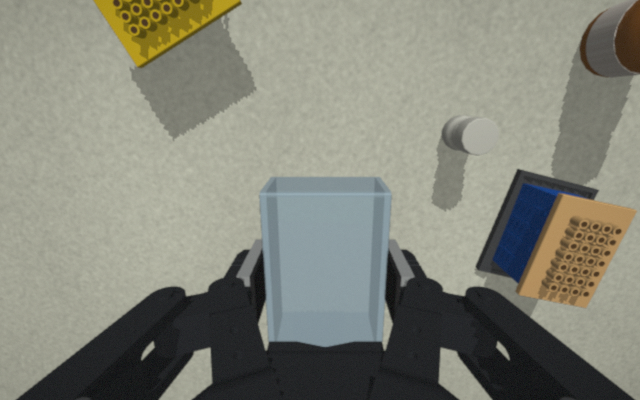

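The lid is held level (columns 260–392, rows 178–345). I move it over the grid.

```bash
python3 -m pendant '-0.037 0.197 0 0 0 0.21;-0.037 0.197 0 0 0 0.21;-0.037 0.197 0 0 0 0.21;-0.037 0.197 0 0 0 0.21;-0.037 0.197 0 0 0 0.21;-0.037 0.197 0 0 0 0.21;-0.037 0.197 0 0 0 0.21'
python3 look.py w11 .055 .063 .4544 .024 .08
python3 -c "
from h import *
tool([.4555,.0268,.0925],.018+np.pi/2)"
```

```text
t: 16.6
tcp_pos: [0.4559, 0.0273, 0.1606]
eef_rot: [-3.141, -0.031, 0.001]
force: [0.0, 1.0, -0.3]
gripper_width: 0.0533
gripper_force: 42.9
((array([0.4889, 0.029 ]), array([60. , 18.9]), np.float64(-1.55)), 2026, np.float64(0.0598))
shift [-0.0004  0.0004  0.0681] wz 0.001 or -3.14 tilt [-0.  0. -1.] q6 1.531 F [ 0.   0.3 -0.4] grip 0.0532
```

```bash
python3 -m pendant '-0.0004 0 0.03 0 0 0;-0.0004 0 0.05 0 0 0;-0.0004 0 0.06 0 0 0;-0.0004 0 0.068 0 0 0;-0.0004 0 0.068 0 0 0;-0.0004 0 0.068 0 0 0'; python3 -m pendant '0 0 0 0 0 0;0 0 0 0 0 0;0 0 0 0 0 0;0 0 0 0 0 0' 0.085; python3 -m pendant '0 0 -0.06 0 0 0;0 0 -0.11 0 0 0;0 0 -0.12 0 0 0;0 0 -0.12 0 0 0;0 0 -0.12 0 0 0'
python3 look.py w12 .08 .1 .4544 .026 .08
python3 -c "
from h import *
tool([.4351,-.2295,.16],-.32+np.pi/2)"
```

```text
t: 17.4
tcp_pos: [0.4558, 0.0263, 0.0933]
eef_rot: [3.141, 0.028, 0.001]
force: [-0.1, 0.0, 0.8]
gripper_width: 0.0532
gripper_force: 43.0
t: 17.9
tcp_pos: [0.4556, 0.0262, 0.0928]
eef_rot: [3.141, 0.028, 0.0]
force: [0.3, -0.0, 0.7]
gripper_width: 0.0847
gripper_force: 0.0
t: 18.52
tcp_pos: [0.4551, 0.0262, 0.2113]
eef_rot: [-3.141, -0.028, 0.004]
force: [0.9, 0.5, 0.0]
gripper_width: 0.0848
gripper_force: 0.0
((array([0.4542, 0.0284]), array([81.2, 54.1]), np.float64(0.019)), 6436, np.float64(0.0899))
shift [-0.0244  0.2553  0.0514] wz 0.338 or -2.804 tilt [-0.003  0.    -1.   ] q6 1.53 F [0.1 0.2 0.3] grip 0.085
```

View pics/w12.png

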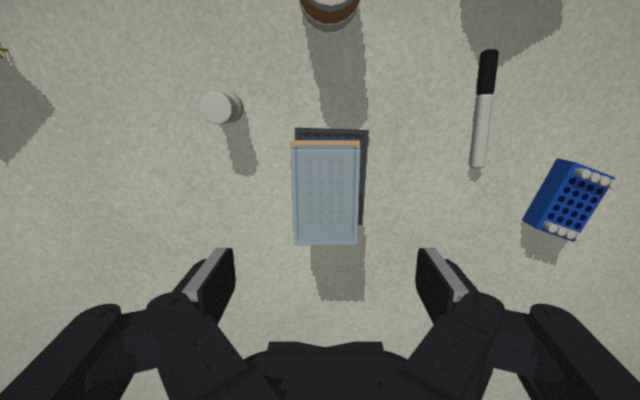

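The lid (326,193) sits on the plate with its top at 90 mm, concentric with the grid. Next is the rack.

```bash
python3 -m pendant '-0.024 0.255 0 0 0 0.338;-0.024 0.255 0.05 0 0 0.338;-0.024 0.255 0.05 0 0 0.338;-0.024 0.255 0.05 0 0 0.338;-0.024 0.255 0.05 0 0 0.338;-0.024 0.255 0.05 0 0 0.338;-0.024 0.255 0.05 0 0 0.338;-0.024 0.255 0.05 0 0 0.338'
python3 look.py w13 .022 .03 .4351 -.2295 .06
python3 -c "
from h import *
tool([.4351,-.2295,.030],-.32+np.pi/2)"
```

```text
t: 19.58
tcp_pos: [0.4365, -0.2281, 0.1631]
eef_rot: [3.102, -0.498, 0.001]
force: [-0.1, 0.1, -0.8]
gripper_width: 0.0851
gripper_force: 0.0
((array([ 0.4352, -0.229 ]), array([75.7, 48.1]), np.float64(-0.325)), 3907, np.float64(0.0259))
shift [-0.001   0.0016  0.1331] wz 0.001 or -3.14 tilt [ 0. -0. -1.] q6 1.333 F [0.6 1.3 0.3] grip 0.0851
```

View pics/w13.png

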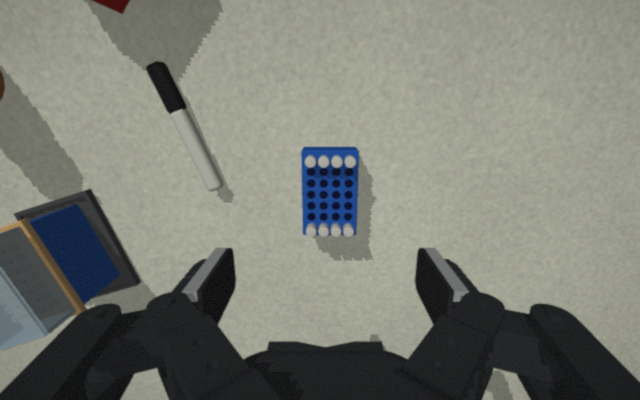

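The rack (330,192) is centred between the fingers and the marker (190,130) is clear. I descend and grip.

```bash
python3 -m pendant '-0.001 0.001 0.05 0 0 0;-0.001 0.001 0.1 0 0 0;-0.001 0.001 0.133 0 0 0;-0.001 0.001 0.133 0 0 0;-0.001 0.001 0.133 0 0 0'; python3 -m pendant '0 0 0 0 0 0;0 0 0 0 0 0;0 0 0 0 0 0;0 0 0 0 0 0;0 0 0 0 0 0;0 0 0 0 0 0' 0.04 60; python3 -m pendant '0 0 -0.02 0 0 0;0 0 -0.06 0 0 0;0 0 -0.11 0 0 0;0 0 -0.15 0 0 0;0 0 -0.15 0 0 0'
python3 look.py w14 .145 .20 .435 -.229 .08
python3 -c "
from h import *
tool([.4552,.0268,.18],.018+np.pi/2)"
```

```text
t: 20.25
tcp_pos: [0.4356, -0.2299, 0.0312]
eef_rot: [3.101, -0.5, 0.003]
force: [0.4, -0.9, -0.2]
gripper_width: 0.0852
gripper_force: 0.0
t: 21.0
tcp_pos: [0.4353, -0.23, 0.0309]
eef_rot: [3.101, -0.501, 0.002]
force: [-3.1, 1.8, 10.0]
gripper_width: 0.0465
gripper_force: 61.8
t: 21.62
tcp_pos: [0.4358, -0.2303, 0.1829]
eef_rot: [3.099, -0.5, 0.009]
force: [-0.2, -0.4, -1.8]
gripper_width: 0.0469
gripper_force: 62.3
((array([ 0.4363, -0.228 ]), array([76.2, 74.2]), np.float64(-0.323)), 20402, np.float64(0.178))
shift [-0.0617 -0.25    0.0005] wz -0.338 or 2.803 tilt [ 0.002 -0.001 -1.   ] q6 1.33 F [ 0.4 -0.2 -0.7] grip 0.047
```

View pics/w14.png

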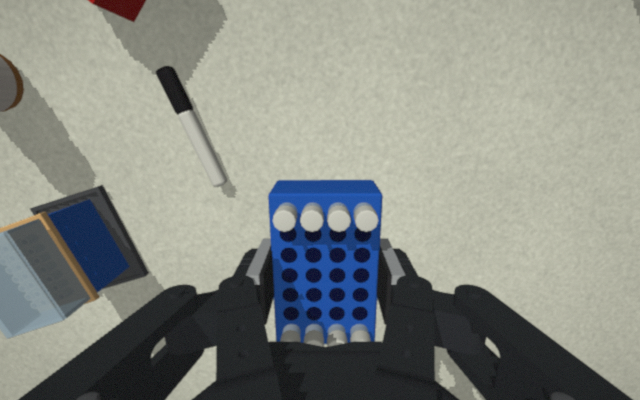

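The rack is held level (columns 270–380, rows 182–340). I move it over the lid.

```bash
python3 -m pendant '-0.0624 -0.25 0 0 0 -0.338;-0.0624 -0.25 0 0 0 -0.338;-0.0624 -0.25 0 0 0 -0.338;-0.0624 -0.25 0 0 0 -0.338;-0.0624 -0.25 0 0 0 -0.338;-0.0624 -0.25 0 0 0 -0.338;-0.0624 -0.25 0 0 0 -0.338;-0.0624 -0.25 0 0 0 -0.338'
python3 look.py w15 .084 .096 .4544 .026 .08
python3 -c "
from h import *
tool([.4545,.027,.1215],.018+np.pi/2)"
```

```text
t: 22.68
tcp_pos: [0.4543, 0.0261, 0.1796]
eef_rot: [3.141, 0.025, -0.0]
force: [-0.1, -0.8, -0.8]
gripper_width: 0.0471
gripper_force: 62.3
((array([0.4864, 0.029 ]), array([54.1, 16.7]), np.float64(-1.555)), 1964, np.float64(0.0898))
shift [ 0.0002 -0.0008  0.0582] wz -0.002 or 3.14 tilt [-0. -0. -1.] q6 1.532 F [0.2 0.4 0. ] grip 0.0468
```

```bash
python3 -m pendant '0 -0.001 0.02 0 0 0;0 -0.001 0.04 0 0 0;0 -0.001 0.05 0 0 0;0 -0.001 0.058 0 0 0;0 -0.001 0.058 0 0 0;0 -0.001 0.058 0 0 0'; python3 -m pendant '0 0 0 0 0 0;0 0 0 0 0 0;0 0 0 0 0 0;0 0 0 0 0 0' 0.085; python3 -m pendant '0 0 -0.05 0 0 0;0 0 -0.1 0 0 0;0 0 -0.12 0 0 0;0 0 -0.12 0 0 0;0 0 -0.12 0 0 0'
python3 look.py w16 .108 .121 .4544 .026 .08
python3 -c "
from h import *
p,d=arm.grab_frame('scene'); cv2.imwrite('pics/s2.png',cv2.resize(p[100:300,150:470,::-1],None,fx=2,fy=2))"
```

```text
t: 23.48
tcp_pos: [0.4545, 0.0281, 0.1222]
eef_rot: [-3.141, -0.028, -0.001]
force: [0.4, 0.2, -0.7]
gripper_width: 0.0468
gripper_force: 62.3
t: 23.98
tcp_pos: [0.4543, 0.0282, 0.1218]
eef_rot: [-3.141, -0.028, -0.0]
force: [-0.4, 0.1, 0.1]
gripper_width: 0.0849
gripper_force: 0.0
t: 24.6
tcp_pos: [0.4539, 0.0281, 0.2407]
eef_rot: [-3.141, -0.028, 0.003]
force: [-0.4, -1.1, -0.2]
gripper_width: 0.0852
gripper_force: 0.0
((array([0.4545, 0.0306]), array([76.1, 48.2]), np.float64(0.023)), 4337, np.float64(0.1159))
```

View pics/s2.png

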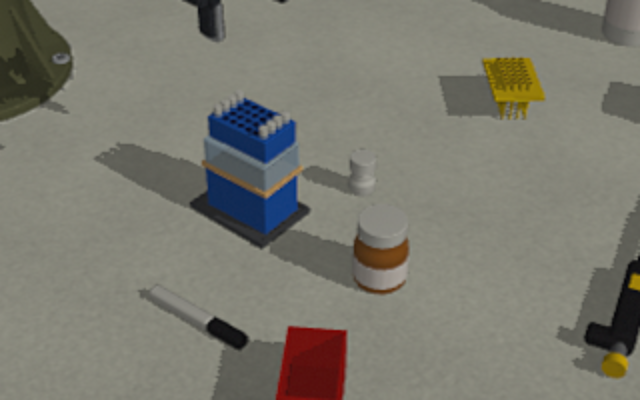

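The stack stands complete and level at (252,170) with the rack top at 116 mm as expected; jar, pot and marker are undisturbed and the gripper is clear above.

```bash
python3 -m pendant '0 0 0 0 0 0;0 0 0 0 0 0;0 0 0 0 0 0;0 0 0 0 0 0' >/dev/null; python3 -c "
from plant import arm
print(arm.sign_off())"
```

```text
the job is handed in; nothing more can be done
None
```

The stack is built on the carrier in the order you gave (base, grid, lid, tube rack). The last images show it level, with layer heights as expected and centres within about 2–3 mm. Everything is released, the jar, pot and marker look undisturbed, and the job is handed in at about 25 s; the sign-off returned no verdict.

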